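# Feel for the clear tab slot of a model display plinth

## Robot

A 7-joint arm with a two-finger parallel gripper is mounted at the origin on the work surface. World frame = base frame: x ahead of the robot, y to its left, z up, the work surface at z = 0. Lengths are in mm, angles in rad, forces in N, time in s.
With the tool pointing down it reaches from about 375 to 925 mm from the base axis. Payload 3.1 kg.
Tool frame: the origin (TCP) lies on the centre line of the jaws, within the pads' length; the fingertips stand bot.tips_ahead ahead of it and the grasp point (between the pads) lies 6 mm ahead of it (bot.tips_ahead is the distance from the TCP to the fingertips, in mm); z points along the fingers, y is the line along which they close (so a half turn about z gives the same grasp; the last joint's range is limited). The gripper opens to 85 mm and grips with 20 to 120 N. Pads are 22 mm wide; open, the fingers measure 114 mm over their backs; the gripper's body (76 mm by 85 mm) begins 54 mm behind the grasp point. The pads swing forward as they close: fully open they stand 13 mm farther back than shut.
Start: joints at [-1.218, 0.383, 0.044, 1.598, -0.018, 1.161, -0.05], TCP at [283.175, 585.077, 235.869] pointing down, gripper open.
Joint ranges: [-2.61, 2.61], [-0.41, 2.15], [-1.48, 1.57], [0, 2.5], [-1.57, 4.71], [0.05, 1.97], [-2.85, 2.85]. Speed limits (rad/s): [2.79, 2.79, 3.14, 3.14, 3.14, 3.14, 3.14].

## Interface

Orientations are given as a rotation vector (axis times angle).
In Python, from cell import telemetry, viewer, bot, spotter gives the robot as it stands. The module is installed in compiled form; this text tells all that it offers.
- The arm moves only by the tool play_rows, never from a script. Its argument "commands" is a list of rows, each a list of 4 numbers: the shift along the tool's x, y, z in m, then the turn about the tool's z in rad. In form: [[x, y, z, turn], ...]. A call has 1 to 20 rows; each row is the pose to reach, as a shift and turn from the pose commanded when the call began, along the tool's axes at that moment; what a row does not reach only later rows make up. A row lasts 1/12 s, in which the tool goes at most 41.7 mm and 7.16 degrees, less where a joint would pass 70% of its speed; a pose out of reach is approached as far as the arm can. A call with a gripper value outside its range is refused whole. "fingers" is the opening in per cent of the stroke, from 0 (shut) to 100 (fully open), set as the call begins (left out, the last holds). The fingers move at their own pace and stop on an object; "newtons" is the grip in N (left out, the last holds). Time passes only in rows, so rows that repeat a pose let the fingers close. It gives the time, the measured TCP pose, the force, the opening and the grip force at its end, in the units of the state.
- telemetry.get_state(): the state, without advancing time (a new reading comes with each control period).
- viewer.get_image(name): name is "scene" or "top" or "wrist"; returns the picture (480x640x3 uint8, red, green, blue); there is no depth.
- viewer.get_calibration(name): a dict with "fx", "fy", "cx", "cy" (pixels), "rvec" (rotation vector, rad) and "tvec" (3), from world to camera coordinates, as OpenCV has them. Camera axes: x right, y down, z forward; pixel columns grow to the right and rows downward; lengths in mm; the calibration is good to about 2 mm. The wrist camera is an equidistant fisheye: a pixel r from the principal point sees the ray r / f radians off the axis. A picture is of the moment at which its call begins: read the wrist's pose just before it. get_calibration takes no time and is no camera call; for the wrist camera it gives the pose at the moment of the call.
- bot.close_job(): hands the job in; it is judged then, once.
Trained networks look in the newest picture that a camera, given by its name, has taken for a name from the list of things; names that differ only in an ending like _2 or _b are one class to them, and where a whole thing is asked for, a point or a joint stands for the part that bears it (a point fixed in the world has none). Each returns a list of dicts, best first, with "p" (0 to 1); they miss things now and then, are a little off and sometimes report something else, mostly with a low value. They report only what shows in the picture. A call takes as long as a camera call. They do not tell look-alikes from the thing itself.
- spotter.masks_of(name, camera): "pixels" (480x640 bool, what is visible of it) and "box" ([centre column, centre row, width, height] in pixels, round what is visible of it).
The state is a dict: "time": time; "joints": joint angles; "joint_vel": joint speeds; "joint_torque": joint torques, N m; "tcp_pos": TCP position; "tcp_rot": TCP orientation; "wrist_force": force on the tool from outside, world axes, zero at the start; "torque": the same for the moment, N m; "width": finger opening in mm; "grasp_force": force on a finger pad.
Only numpy, scipy, OpenCV 4.12 (cv2) and the standard library are available. Lean on these libraries where they do the work, as an engineer would, in place of code of your own. Each camera call takes 0.05 s, during which the arm holds its last target. There are 200 camera calls.

## Task

Two of the three tab slots in the model plinth are choked inside by moulding flash that cannot be seen. Take the feeler gauge out of its stand and gently slide its blade into the slots to feel which one it fits: where it jams part-way do not force it, draw it out and try another. Leave the gauge standing upright in the clear slot, pushed fully home with its flange flat on the plinth, let go of it, and leave the things lying around alone.

Things in the scene. Friction and masses are not known exactly. Their poses are not given: they have to be found in the camera images.
- gauge: Feeler gauge, loose, 90 g, upright in the stand. Origin: centre of its flange's underside; z up, x across the blade's thickness, y along its width. Black flange 30 (x) x 36 (y) x 5 (z) mm; on it a black handle 14 (x) x 30 (y) mm, centred, up to 55 mm above the origin, gripped across its 14 mm from above. Steel blade below. The same turned half round.
- gauge_blade: The gauge's steel blade, rigid with the gauge and with the same origin and axes: 4 mm thick (x), 20 mm wide (y), reaching 32 mm below the origin, with a rounded lower edge. It is bent when the contact forces on it add up to more than 36 N; the squeeze of tongue and wall makes up about 11 N of that.
- stand: Fixed wooden block 70 x 70 mm, 50 mm high, with a loose pocket 12 (x) x 28 (y) mm for the blade in its centre. Origin: centre of its underside, z up. The gauge's flange rests on its top, axes as the stand's, and lifts straight out.
- plinth: Fixed grey plastic display plinth 80 (x) x 184 (y) x 45 (z) mm with a low skirt; origin centre of its underside, z up. Three equal slots 26 mm long lie end to end in a row along its y axis, 50 mm apart, open at the top. Each has a rigid wall on its -x side and a sprung tongue on its +x side; both lips have sloped lead-ins 4.5 mm wide and 9 mm deep.
- slot_left (a point): Mouth centre of the left (plinth +y) slot, level with the plinth's top (45 mm up), at the mid-plane of a seated blade. Axes as the plinth: x across the gap, y along the slot, z up. In every slot the tongue leaves a 2.5 mm gap; the blade pushes it 1.5 mm towards +x (about 5.4 N, rising 1.2 N per mm, 2.8 mm at most).
- slot_mid (a point): Mouth centre of the middle slot, level with the plinth's top (45 mm up), at the mid-plane of a seated blade. Axes as the plinth: x across the gap, y along the slot, z up. In every slot the blade rubs all the way down: some 1 to 6 N of drag (up to 12 N while it parts the lips), which also holds it where it is left. The plinth stands up to 60 N of pressing.
- slot_right (a point): Mouth centre of the right (plinth -y) slot, level with the plinth's top (45 mm up), at the mid-plane of a seated blade. Axes as the plinth: x across the gap, y along the slot, z up. In two of the slots, not known which, flash stops the blade with the flange about 17 mm above the top, giving 1 mm per 5 N; in the clear one the flange comes down onto the top.
- glue: Bystander: white glue bottle with a pointed nozzle, 38 mm wide, 98 mm high; origin centre of its underside.
- paint: Bystander: small paint bottle, 32 mm wide, 65 mm high; origin centre of its underside.
- cone: Bystander: small grey plastic nozzle cone, 26 mm wide, 36 mm high; origin centre of its underside.
- sprue: Bystander: flat grey sprue frame with kit parts, 95 x 130 x 6 mm, lying; origin centre of its underside.
Not all that is in view belongs to the job. Leave any brown or orange look-alike of the gauge alone.

How it is judged:
By the outcome, as a careful person would: the job done as asked, in the order asked, and still so for the second after the job is handed in, with the robot touching nothing.
It also fails if it takes over 61 s, if anything falls off the work surface, if the arm or the gripper's body presses on something with over 40 N, if the wrist force passes 120 N, or if a joint passes its speed limit or range.

## Working session

There is one attempt and no reset: what is moved stays moved. The work goes in short steps, Python scripts to look and compute and a tool call to move; the robot and the scene stay as the last step left them, time stands still between calls to the robot, and variables do not carry over. Pictures are saved under pics/ and viewed, at most 10 in all, crops included, and the job is handed in when it is done.

Besides the shell and the picture viewer there is one more tool, called after "Call:" as name([rows], argument=value, ...), one row to a line, values as JSON. play_rows: Moves the arm, as the interface text tells. Its arguments: {"type":"object","properties":{"commands":{"type":"array","items":{"type":"array","items":{"type":"number"}}},"fingers":{"type":"number"},"newtons":{"type":"number"}},"required":["commands"]}

```bash
mkdir -p pics
python3 - <<'E'
from cell import telemetry, viewer, bot, spotter
import cv2,numpy as np
s=telemetry.get_state();print({k:np.round(v,3) for k,v in s.items()},bot.tips_ahead)
for c in("top","scene"):
    im=viewer.get_image(c);cv2.imwrite(f"pics/{c}0.png",im[...,::-1])
    print(c,viewer.get_calibration(c))
    for n in("gauge","stand","plinth"):
        print(n,[(round(d["p"],2),np.round(d["box"])) for d in spotter.masks_of(n,c)[:4]])
E
```

```text
{'time': np.float64(0.0), 'joints': array([-1.218,  0.384,  0.044,  1.6  , -0.018,  1.161, -0.05 ]), 'joint_vel': array([-0.001, -0.   ,  0.002,  0.   , -0.   ,  0.002,  0.001]), 'joint_torque': array([-0.0000e+00, -4.3346e+01,  1.0250e+00, -2.4952e+01,  1.1000e-02,
        1.1000e-02, -0.0000e+00]), 'tcp_pos': array([282.799, 584.235, 234.499]), 'tcp_rot': array([-0.702, -3.062,  0.004]), 'wrist_force': array([-0.274, -0.711, -0.459]), 'torque': array([ 0.025,  0.001, -0.007]), 'grasp_force': np.float64(0.0), 'width': np.float64(85.521)} 25.0
top {'fx': 460.40341961825715, 'fy': 460.40341961825715, 'cx': 320.47785984032646, 'cy': 234.91226757686857, 'rvec': array([ 2.14193754, -2.10071521,  0.17161576]), 'tvec': array([ 96.21781216, 588.19538122, 945.05614982])}
gauge [(0.83, array([273., 236.,  11.,  18.])), (0.75, array([180., 310.,  24.,  19.])), (0.7, array([306., 297.,  19.,  20.])), (0.67, array([236., 234.,  16.,  20.]))]
stand [(0.74, array([254., 282.,  40.,  42.]))]
plinth [(0.68, array([406., 252.,  92.,  58.]))]
scene {'fx': 439.31410666770614, 'fy': 439.31410666770614, 'cx': 323.9500989664584, 'cy': 245.1962605650051, 'rvec': array([ 2.03270857,  1.34706537, -0.55689994]), 'tvec': array([-317.0059992 , -302.76510187, 1214.77854576])}
gauge [(0.97, array([418., 171.,  17.,  37.])), (0.79, array([412., 231.,  23.,  43.])), (0.69, array([314., 211.,  15.,  34.])), (0.61, array([371., 194.,  15.,  30.]))]
stand [(0.81, array([369., 215.,  50.,  41.]))]
plinth [(0.81, array([226., 283., 115.,  83.]))]
```

View pics/top0.png

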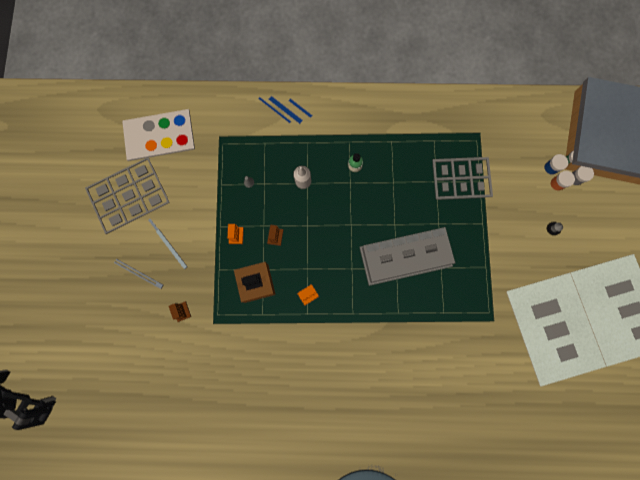

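View pics/scene0.png

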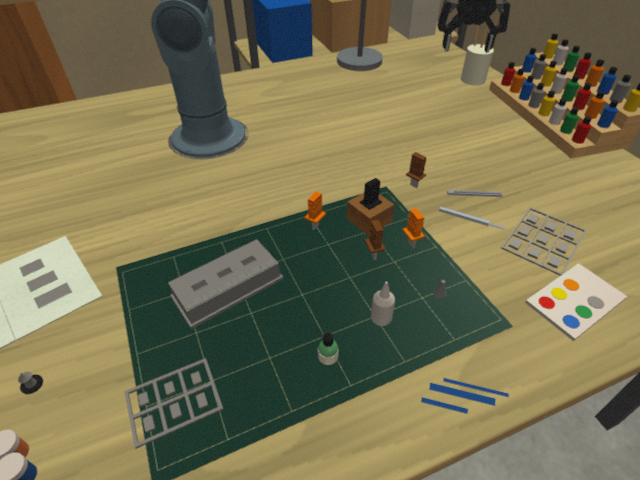

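The top view shows five things that could be taken for the gauge: brown (275,236), brown (180,310), orange (236,234), orange (307,295) and black in the wooden stand (253,282). I choose the black one in the stand. The plinth is at (407,255), with slots at about (386,259), (408,254) and (431,248). Next is a close crop and a coarse measurement.

```bash
cat > h.py <<'E'
from cell import telemetry, viewer, bot, spotter
import cv2,numpy as np
from scipy.spatial.transform import Rotation as R
def ray(c,uv,cal):
    K=np.array([[cal["fx"],0,cal["cx"]],[0,cal["fy"],cal["cy"]],[0,0,1]]);uv=np.atleast_2d(uv).astype(float)
    d=np.c_[(uv[:,0]-cal["cx"])/cal["fx"],(uv[:,1]-cal["cy"])/cal["fy"]]
    if c=="wrist":
        th=np.linalg.norm(d,axis=1,keepdims=True)+1e-12
        d=np.c_[d/th*np.sin(th),np.cos(th)]
    else: d=np.c_[d,np.ones(len(d))]
    M=R.from_rotvec(cal["rvec"]).as_matrix()
    return -M.T@cal["tvec"], d@M
def onz(c,uv,z,cal):
    o,d=ray(c,uv,cal);return o+d*((z-o[2])/d[:,2])[:,None]
def proj(c,P,cal):
    q=R.from_rotvec(cal["rvec"]).apply(np.atleast_2d(P))+cal["tvec"]
    if c=="wrist":
        r=np.linalg.norm(q[:,:2],axis=1,keepdims=True);th=np.arctan2(r,q[:,2:]);q2=q[:,:2]/(r+1e-12)*th
    else: q2=q[:,:2]/q[:,2:]
    return q2*[cal["fx"],cal["fy"]]+[cal["cx"],cal["cy"]]
def tool():
    s=telemetry.get_state();return s,R.from_rotvec(s["tcp_rot"]).as_matrix()
E
python3 - <<'E'
from h import *
im=cv2.imread("pics/top0.png");cal=viewer.get_calibration("top")
cv2.imwrite("pics/crop1.png",cv2.resize(im[210:330,160:320],None,fx=5,fy=5,interpolation=cv2.INTER_CUBIC))
g=cv2.cvtColor(im,cv2.COLOR_BGR2GRAY)
m=np.zeros_like(g);m[265:299,237:271]=im[265:299,237:271].max(2)<40
c=max(cv2.findContours(m,0,2)[0],key=cv2.contourArea)
print("black",cv2.minAreaRect(c),onz("top",np.mean(c[:,0],0),80,cal))
viewer.get_image("top")
for n,z in(("stand",50),("plinth",45)):
    d=spotter.masks_of(n,"top")[0];cc=max(cv2.findContours(d["pixels"].astype(np.uint8),0,2)[0],key=cv2.contourArea)
    P=onz("top",cv2.convexHull(cc)[:,0],z,cal)[:,:2].astype(np.float32);print(n,cv2.minAreaRect(P))
print("slots",onz("top",[(386,259),(408,254),(431,248)],45,cal).round())
s,M=tool();print(s["tcp_pos"],M.round(2))
E
```

```text
black ((251.52944946289062, 281.6176452636719), (12.611852645874023, 18.675243377685547), 75.96376037597656) [[479.70623775 247.87292705  80.        ]]
stand ((482.6966247558594, 247.29434204101562), (74.18233489990234, 74.26569366455078), 16.478940963745117)
plinth ((546.5843505859375, -80.83519744873047), (86.82238006591797, 193.2700958251953), 13.834046363830566)
slots [[ 537.  -35.   45.]
 [ 549.  -82.   45.]
 [ 563. -132.   45.]]
[283.19150556 585.07076727 235.89750304] [[-0.9   0.44  0.  ]
 [ 0.44  0.9   0.  ]
 [-0.    0.   -1.  ]]
```

View pics/crop1.png

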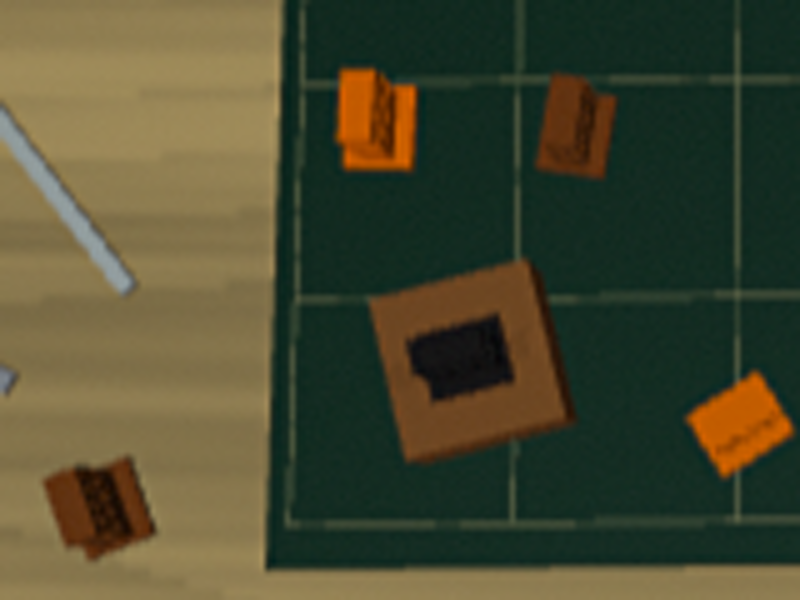

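The crop confirms it: the black gauge stands in the wooden block at about (480,248), yaw about 15°. The brown and orange look-alikes are separate and have grey or dark blades. I'll move above it.

Call:
play_rows([
  [-0.163,-0.108,0.01,0.43],
  [-0.326,-0.216,0.02,0.86],
  [-0.326,-0.216,0.02,0.86],
  [-0.326,-0.216,0.02,0.86],
  [-0.326,-0.216,0.02,0.86],
  [-0.326,-0.216,0.02,0.86],
  [-0.326,-0.216,0.02,0.86],
  [-0.326,-0.216,0.02,0.86],
  [-0.326,-0.216,0.02,0.86],
  [-0.326,-0.216,0.02,0.86],
  [-0.326,-0.216,0.02,0.86],
  [-0.326,-0.216,0.02,0.86],
], fingers=55)

```text
time: 1.55
tcp_pos: [483.3, 247.2, 216.1]
tcp_rot: [-1.92, -2.487, -0.001]
wrist_force: [-0.6, 0.4, -0.2]
width: 46.9
grasp_force: 0.0
```

Run:
```python
from h import *
s,M=tool();print(s["time"],s["tcp_pos"],M.round(3),s["width"])
cal=viewer.get_calibration("wrist");print(cal, -R.from_rotvec(cal["rvec"]).as_matrix().T@cal["tvec"])
im=viewer.get_image("wrist");cv2.imwrite("pics/w1.png",im[...,::-1])
for n in("gauge","stand","plinth"):
    print(n,[(round(d["p"],2),np.round(d["box"])) for d in spotter.masks_of(n,"wrist")[:4]])
```

```text
1.55 [483.27808913 247.2117853  216.09394282] [[-0.253  0.967  0.   ]
 [ 0.967  0.253  0.   ]
 [ 0.     0.    -1.   ]] 46.879444566606566
{'fx': 371.64829954431775, 'fy': 371.64829954431775, 'cx': 317.56342991981876, 'cy': 238.12763331383084, 'rvec': array([-2.81927472, -0.36169801, -0.05395487]), 'tvec': array([-530.71886355,   79.18472729,  396.42884739])} [465.0120075  320.91260255 354.77809769]
gauge [(0.9, array([449., 194.,  61.,  48.])), (0.6, array([271., 328.,  24.,  66.])), (0.59, array([417., 286.,  56.,  54.])), (0.57, array([318., 221.,  32.,  62.]))]
stand [(0.84, array([315., 210.,  84.,  90.]))]
plinth [(0.59, array([302., 406.,  74.,  17.]))]
```

View pics/w1.png

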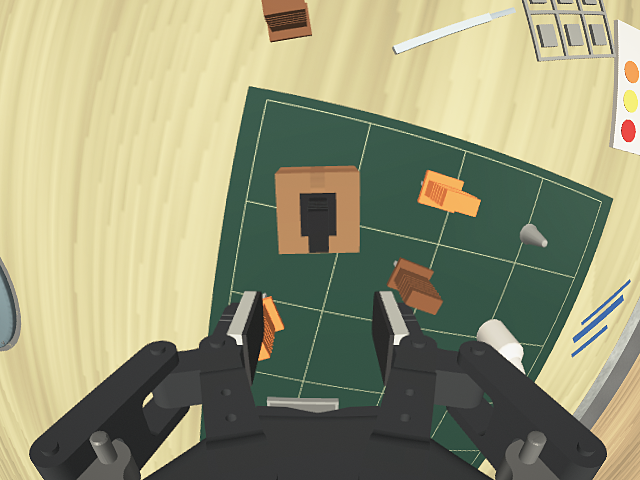

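The wrist view shows the stand at (317,210), with the black gauge at (318,221) inside it. The jaws at the bottom line up with it. I'll fit the stand and gauge pose by silhouette.

```bash
cat >> h.py <<'E'
from scipy.optimize import minimize
def box(lx,ly,z0,z1): return np.array([[sx*lx/2,sy*ly/2,z] for sx in(-1,1) for sy in(-1,1) for z in(z0,z1)])
def fit(c,mask,parts,p0,cal,bounds=None):
    """silhouette fit of x,y,yaw: maximise IoU of projected hulls (4x oversampled)"""
    S=4;ys,xs=np.nonzero(mask);a=np.array([xs.min()-25,ys.min()-25]);w,hh=xs.max()+25-a[0],ys.max()+25-a[1]
    a=np.maximum(a,0);sub=mask[a[1]:a[1]+hh,a[0]:a[0]+w].astype(np.uint8)
    big=cv2.resize(sub,None,fx=S,fy=S,interpolation=cv2.INTER_NEAREST)
    def cost(p):
        r=np.zeros_like(big);Rz=R.from_euler("z",p[2])
        for b in parts:
            q=(proj(c,Rz.apply(b)+[p[0],p[1],0],cal)-a+.5)*S-.5
            cv2.fillConvexPoly(r,cv2.convexHull(np.round(q).astype(np.int32)),1)
        return 1-(r&big).sum()/(r|big).sum()
    s=np.array([[0,0,0],[8,0,0],[0,8,0],[0,0,.12]])
    o=minimize(cost,p0,method="Nelder-Mead",options=dict(initial_simplex=np.array(p0)+s,xatol=.02,fatol=1e-5))
    return o.x,1-o.fun
E
python3 - <<'E'
from h import *
im=cv2.imread("pics/w1.png");cal=viewer.get_calibration("wrist")
st=spotter.masks_of("stand","wrist")[0]["pixels"];
m=np.zeros(st.shape,bool);m[180:256,285:350]=im[180:256,285:350].max(2)<75
gp=[box(30,36,50,55),box(14,30,55,105)]
print(m.sum(),fit("wrist",m,gp,[481,248,.26],cal))
full=cv2.morphologyEx((st|m).astype(np.uint8),cv2.MORPH_CLOSE,np.ones((9,9)))>0
print(fit("wrist",full,[box(70,70,0,50)]+gp,[481,248,.26],cal))
E
```

```text
1809 (array([4.81416835e+02, 2.53756867e+02, 2.88030599e-01]), np.float64(0.9418734044642273))
(array([4.81595950e+02, 2.54047226e+02, 2.85971661e-01]), np.float64(0.976780118573301))
```

Call:
play_rows([
  [0.006,0,0.03,-0.03],
  [0.006,0,0.06,-0.03],
  [0.006,0,0.09,-0.03],
  [0.006,0,0.11,-0.03],
  [0.006,0,0.125,-0.03],
  [0.006,0,0.125,-0.03],
  [0.006,0,0.125,-0.03],
])

```text
time: 2.38
tcp_pos: [479.8, 255.2, 90.1]
tcp_rot: [-1.874, -2.52, 0.003]
wrist_force: [0.4, -1.0, 0.6]
width: 46.7
grasp_force: 0.0
```

Call:
play_rows([
  [0,0,0,0],
  [0,0,0,0],
  [0,0,0,0],
  [0,0,0,0],
  [0,0,0,0],
  [0,0,0,0],
  [0,0,0,0],
  [0,0,0,0],
], fingers=0, newtons=80)

```text
time: 3.05
tcp_pos: [482.0, 255.4, 92.6]
tcp_rot: [1.877, 2.519, 0.005]
wrist_force: [-1.3, -0.3, 6.4]
width: 12.0
grasp_force: 79.2
```

Call:
play_rows([
  [0,0,-0.01,0],
  [0,0,-0.03,0],
  [0,0,-0.06,0],
  [0,0,-0.09,0],
  [0,0,-0.11,0],
  [0,0,-0.11,0],
  [0,0,-0.11,0],
])

```text
time: 3.63
tcp_pos: [481.8, 254.7, 202.6]
tcp_rot: [1.877, 2.518, 0.005]
wrist_force: [0.1, -0.1, -2.0]
width: 11.7
grasp_force: 78.4
```

Run:
```python
from h import *
for i in range(3):
    s,M=tool();print(s["time"],s["tcp_pos"],s["tcp_rot"],s["wrist_force"],s["width"])
    cal=viewer.get_calibration("wrist")
    im=viewer.get_image("wrist")
cv2.imwrite("pics/w2.png",im[...,::-1])
# camera in tool frame
o=-R.from_rotvec(cal["rvec"]).as_matrix().T@cal["tvec"];print(M.T@(o-s["tcp_pos"]))
for n in("gauge","plinth"):
    print(n,[(round(d["p"],2),np.round(d["box"])) for d in spotter.masks_of(n,"wrist")[:4]])
```

```text
3.6333 [481.81105712 254.73080141 202.6035954 ] [1.87696471 2.51819986 0.00532454] [ 0.09571536 -0.0864833  -1.9643926 ] 11.684901862574456
3.6833 [480.61438513 254.12991639 200.88104913] [-1.87713474e+00 -2.51880078e+00  5.63637245e-05] [-0.72147072 -0.27949017 -1.16666363] 12.061781207140504
3.7333 [479.93573232 253.76989307 199.83846717] [-1.87670831 -2.51839274  0.0034382 ] [ 0.25802699 -0.89482553 -1.51311839] 12.008230819348023
[  75.95497433    1.02525066 -138.63267235]
gauge [(0.88, array([455., 211.,  63.,  50.])), (0.88, array([295.,  24.,  52.,  44.])), (0.66, array([417., 304.,  57.,  59.])), (0.58, array([315., 306.,  57., 122.]))]
plinth []
```

View pics/w2.png

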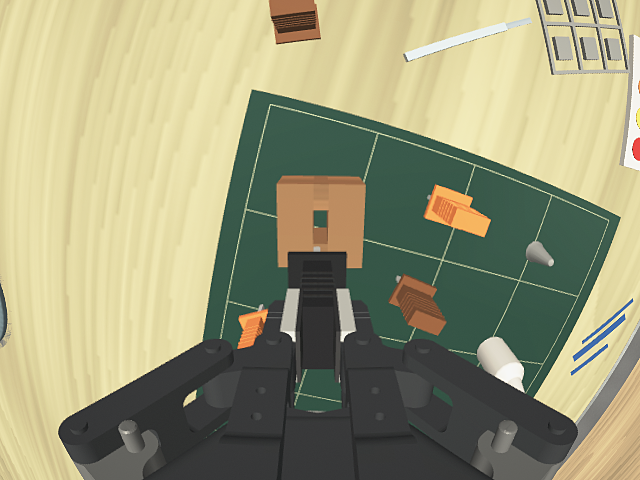

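The gauge is held, with the flange's front edge from (288,252) to (346,252) and the empty pocket at (320,222). I'll go to just beyond the right slot, so the wrist camera sees all three.

Call:
play_rows([
  [-0.02,-0.001,0,0.01],
  [-0.06,-0.004,0,0.03],
  [-0.1,-0.007,0,0.03],
  [-0.14,-0.01,0,0.03],
  [-0.18,-0.013,0,0.03],
  [-0.22,-0.016,0,0.03],
  [-0.26,-0.019,0,0.03],
  [-0.3,-0.021,0,0.03],
  [-0.34,-0.024,0,0.03],
  [-0.38,-0.027,0,0.03],
  [-0.41,-0.029,0,0.03],
  [-0.43,-0.031,0,0.03],
  [-0.434,-0.031,0,0.03],
  [-0.434,-0.031,0,0.03],
  [-0.434,-0.031,0,0.03],
])

```text
time: 5.13
tcp_pos: [574.9, -168.9, 199.7]
tcp_rot: [-1.912, -2.489, 0.001]
wrist_force: [-0.3, 0.7, -1.0]
width: 11.9
grasp_force: 78.4
```

Run:
```python
from h import *
s,M=tool();print(s["time"],s["tcp_pos"],s["tcp_rot"],s["wrist_force"],s["width"])
cal=viewer.get_calibration("wrist")
im=viewer.get_image("wrist")
cv2.imwrite("pics/w3.png",im[...,::-1])
import pickle;pickle.dump((s,cal),open("w3.pkl","wb"))
for n in("plinth","slot_left"):
    print(n,[(round(d["p"],2),np.round(d["box"])) for d in spotter.masks_of(n,"wrist")[:4]])
```

```text
5.1333 [ 574.88141746 -168.91232252  199.72801402] [-1.91224892e+00 -2.48929783e+00  5.06123378e-04] [-0.30212898  0.74085426 -1.01202405] 11.862235549178767
plinth [(0.57, array([316., 114., 108., 226.]))]
slot_left [(0.56, array([314., 113., 103., 226.]))]
```

View pics/w3.png

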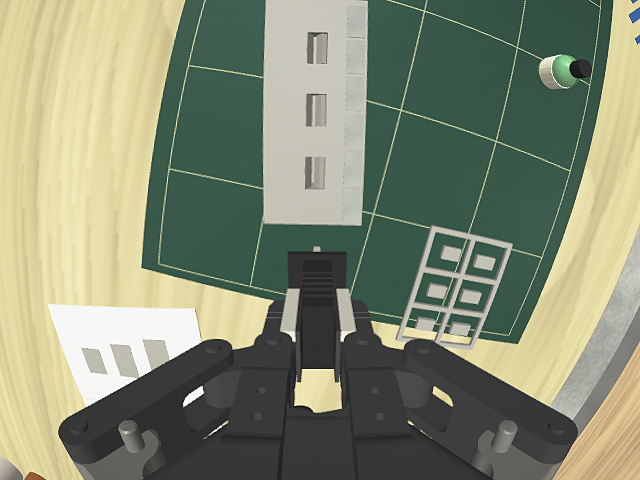

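Slots show at (317,48), (316,110) and (315,173), and the blade end at (317,249). I'll zoom in for edges.

Run:
```python
from h import *
im=cv2.imread("pics/w3.png")
a=cv2.resize(im[20:200,250:380],None,fx=4,fy=4,interpolation=cv2.INTER_CUBIC)[:600]
a=cv2.resize(im[85:195,290:345],None,fx=5,fy=5,interpolation=cv2.INTER_CUBIC)
b=cv2.resize(im[235:345,275:360],None,fx=5,fy=5,interpolation=cv2.INTER_CUBIC)
cv2.imwrite("pics/z3.png",np.hstack([a,b]))
```

```text
(no output)
```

View pics/z3.png

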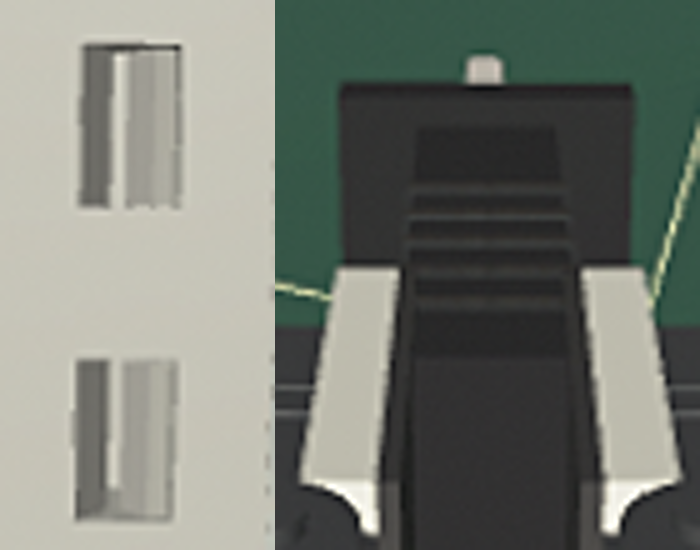

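Run:
```python
from h import *
import pickle;s,cal=pickle.load(open("w3.pkl","rb"))
M=R.from_rotvec(s["tcp_rot"]).as_matrix();t=s["tcp_pos"]
# nominal camera in tool frame; use straight-down tool
f=lambda uv,z:(onz("wrist",uv,z,cal)-t)@M
for d in(38,41,44):
    q=f([(287.6,251.2),(346.4,251.2)],t[2]-d);w=q[1,1]-q[0,1]
    b=f([(312.8,247),(320.4,247)],t[2]-d-30);print(d,"flange",q.round(1).tolist(),w,"blade",b.round(1).tolist())
for n,c in(("mid",[(305.6,93.4),(325.9,93.4),(305.6,126),(325.9,126)]),("right",[(304.6,156.4),(325.2,156.4),(304.6,188.8),(325.2,188.8)])):
    q=f(c,45);W=onz("wrist",c,45,cal);print(n,q.round(1).tolist(),q.mean(0).round(2),W.mean(0).round(1))
```

```text
38 flange [[14.1, -14.3, 38.1], [14.1, 15.3, 38.0]] 29.67053901770132 blade [[6.3, -2.0, 68.0], [6.3, 2.4, 68.0]]
41 flange [[13.1, -14.6, 41.1], [13.1, 15.6, 41.0]] 30.174051296314847 blade [[5.3, -2.1, 71.0], [5.3, 2.5, 71.0]]
44 flange [[12.0, -14.8, 44.0], [12.0, 15.8, 44.0]] 30.677563574928374 blade [[4.2, -2.1, 74.0], [4.2, 2.5, 74.0]]
mid [[101.9, -8.5, 154.9], [101.9, 7.2, 154.9], [76.1, -8.6, 154.9], [76.0, 7.2, 154.9]] [ 88.98  -0.64 154.9 ] [551.  -82.9  45. ]
right [[52.0, -9.5, 154.8], [52.0, 6.7, 154.8], [26.0, -9.7, 154.8], [26.0, 6.8, 154.8]] [ 39.    -1.39 154.8 ] [ 563.1 -131.4   45. ]
```

Call:
play_rows([
  [0.02,-0.0015,0,0.02],
  [0.0436,-0.003,0.015,0.02],
  [0.0436,-0.003,0.035,0.02],
  [0.0436,-0.003,0.055,0.02],
  [0.0436,-0.003,0.07,0.02],
  [0.0436,-0.003,0.07,0.02],
  [0.0436,-0.003,0.07,0.02],
])

```text
time: 5.87
tcp_pos: [560.6, -127.3, 130.2]
tcp_rot: [-1.935, -2.472, 0.001]
wrist_force: [0.7, -0.0, -1.8]
width: 12.0
grasp_force: 78.4
```

Run:
```python
from h import *
s,M=tool();print(s["time"],s["tcp_pos"],s["tcp_rot"],s["wrist_force"],s["width"])
cal=viewer.get_calibration("wrist")
im=viewer.get_image("wrist")[...,::-1]
cv2.imwrite("pics/w4.png",im)
a=cv2.resize(im[150:270,265:365],None,fx=5,fy=5,interpolation=cv2.INTER_CUBIC)
cv2.imwrite("pics/z4.png",a)
import pickle;pickle.dump((s,cal),open("w4.pkl","wb"))
# plinth axis in tool frame: long edges
m=spotter.masks_of("plinth","wrist")
print([(d["p"],d["box"]) for d in m[:2]])
```

```text
5.8667 [ 560.58369524 -127.26342676  130.2094129 ] [-1.93535322e+00 -2.47188464e+00  1.26875001e-03] [ 0.71654046 -0.02487903 -1.84101648] 12.006701153728232
[(0.74, [317.2, 170.9, 137.5, 283.4])]
```

View pics/z4.png

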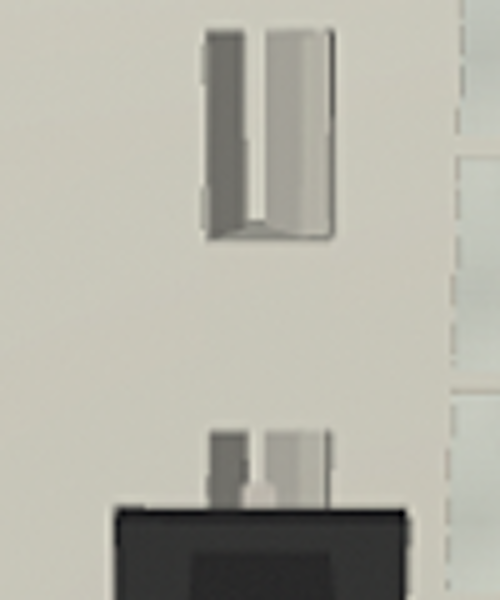

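Call:
play_rows([
  [0,0.001,0.004,0],
  [0,0.001,0.008,0],
  [0,0.001,0.011,0],
  [0,0.001,0.013,0],
  [0,0.001,0.015,0],
  [0,0.001,0.016,0],
  [0,0.001,0.017,0],
  [0,0.001,0.017,0],
])

```text
time: 6.63
tcp_pos: [562.0, -128.8, 113.6]
tcp_rot: [-1.939, -2.471, 0.001]
wrist_force: [-0.4, 0.5, -1.2]
width: 11.8
grasp_force: 78.5
```

Run:
```python
from h import *
import pickle;s,cal=pickle.load(open("w4.pkl","rb"))
M=R.from_rotvec(s["tcp_rot"]).as_matrix();t=s["tcp_pos"]
f=lambda uv,z:((onz("wrist",uv,z,cal)-t)@M).round(1)
print("slot front right/mid",f([(312,235.6)],45),f([(312,155.8),(312,197.4)],45),"flange",f([(317,251.2)],t[2]-41),"tip",f([(316,246)],t[2]-72))
s,M=tool();F=s["wrist_force"];print(s["time"],s["tcp_pos"],"F tool",(F@M).round(2),s["torque"].round(2))
```

```text
slot front right/mid [[ 8.1 -2.8 85.2]] [[58.1 -2.5 85.3]
 [32.5 -2.6 85.3]] flange [[13.1  0.5 41. ]] tip [[ 5.6 -0.2 72. ]]
6.6333 [ 562.03257402 -128.77839781  113.63690967] F tool [ 0.61 -0.25  1.19] [-0.02  0.04 -0.02]
```

Call:
play_rows([
  [0,0,0.001,0],
  [0,0,0.002,0],
  [0,0,0.003,0],
  [0,0,0.004,0],
  [0,0,0.004,0],
])

```text
time: 7.05
tcp_pos: [561.4, -129.6, 110.3]
tcp_rot: [-1.939, -2.47, 0.002]
wrist_force: [-3.3, -1.2, 5.1]
width: 12.0
grasp_force: 79.3
```

Call:
play_rows([
  [0,0,0.001,0],
  [0,0,0.002,0],
  [0,0,0.003,0],
  [0,0,0.003,0],
])

```text
time: 7.38
tcp_pos: [561.6, -129.5, 106.9]
tcp_rot: [-1.94, -2.471, 0.002]
wrist_force: [-3.5, -1.2, 3.1]
width: 12.0
grasp_force: 79.1
```

Call:
play_rows([
  [0,0,0.001,0],
  [0,0,0.002,0],
  [0,0,0.003,0],
  [0,0,0.003,0],
])

```text
time: 7.72
tcp_pos: [561.6, -129.0, 103.3]
tcp_rot: [-1.939, -2.471, 0.002]
wrist_force: [-2.6, -2.6, 1.9]
width: 11.8
grasp_force: 78.9
```

Call:
play_rows([
  [0,0,0.001,0],
  [0,0,0.0015,0],
  [0,0,0.0015,0],
])

```text
time: 7.97
tcp_pos: [561.6, -128.8, 101.9]
tcp_rot: [-1.939, -2.471, 0.001]
wrist_force: [-4.2, -1.8, 1.2]
width: 12.2
grasp_force: 78.9
```

Call:
play_rows([
  [0,0,0.0005,0],
  [0,0,0.001,0],
  [0,0,0.0015,0],
  [0,0,0.0015,0],
])

```text
time: 8.3
tcp_pos: [561.7, -128.6, 100.5]
tcp_rot: [-1.939, -2.471, 0.001]
wrist_force: [-5.5, -1.6, 2.8]
width: 11.7
grasp_force: 78.9
```

Call:
play_rows([
  [0,0,0.0005,0],
  [0,0,0.001,0],
  [0,0,0.0015,0],
  [0,0,0.0015,0],
])

```text
time: 8.63
tcp_pos: [561.7, -128.6, 99.0]
tcp_rot: [-1.939, -2.471, 0.001]
wrist_force: [-4.6, -1.7, 1.5]
width: 11.8
grasp_force: 78.9
```

Call:
play_rows([
  [0,0,0.0005,0],
  [0,0,0.001,0],
  [0,0,0.0015,0],
  [0,0,0.0015,0],
])

```text
time: 8.97
tcp_pos: [561.7, -128.6, 97.5]
tcp_rot: [-1.939, -2.471, 0.001]
wrist_force: [-4.6, -2.1, 1.8]
width: 12.2
grasp_force: 78.9
```

Call:
play_rows([
  [0,0,0.0005,0],
  [0,0,0.001,0],
  [0,0,0.0015,0],
  [0,0,0.0015,0],
])

```text
time: 9.3
tcp_pos: [561.7, -128.6, 96.1]
tcp_rot: [-1.939, -2.471, 0.001]
wrist_force: [-5.1, -1.7, 1.3]
width: 12.1
grasp_force: 78.9
```

Call:
play_rows([
  [0,0,0.001,0],
  [0,0,0.002,0],
  [0,0,0.003,0],
  [0,0,0.004,0],
  [0,0,0.005,0],
  [0,0,0.006,0],
  [0,0,0.006,0],
])

```text
time: 9.88
tcp_pos: [561.7, -128.6, 89.9]
tcp_rot: [-1.939, -2.471, 0.001]
wrist_force: [-5.6, -1.5, 1.7]
width: 12.1
grasp_force: 78.9
```

Call:
play_rows([
  [0,0,0.0005,0],
  [0,0,0.001,0],
  [0,0,0.0015,0],
  [0,0,0.002,0],
  [0,0,0.002,0],
])

```text
time: 10.3
tcp_pos: [561.7, -128.6, 88.0]
tcp_rot: [-1.939, -2.47, 0.001]
wrist_force: [-5.0, -1.6, 2.3]
width: 11.7
grasp_force: 79.0
```

Call:
play_rows([
  [0,0,0.0005,0],
  [0,0,0.001,0],
  [0,0,0.001,0],
])

```text
time: 10.55
tcp_pos: [561.7, -128.6, 87.8]
tcp_rot: [-1.939, -2.47, 0.0]
wrist_force: [-6.5, -1.0, 6.0]
width: 11.7
grasp_force: 79.6
```

Call:
play_rows([
  [0,0,0.0005,0],
  [0,0,0.001,0],
  [0,0,0.001,0],
])

```text
time: 10.8
tcp_pos: [561.7, -128.7, 87.7]
tcp_rot: [-1.939, -2.469, -0.0]
wrist_force: [-8.8, -0.5, 11.5]
width: 12.3
grasp_force: 80.4
```

The flange touches down at TCP 87.8, which matches the 42.7 mm offset measured in the stand, so it is fully home and the right slot is clear. Releasing.

Call:
play_rows([
  [0,0,0,0],
  [0,0,0,0],
  [0,0,0,0],
  [0,0,0,0],
  [0,0,0,0],
  [0,0,0,0],
], fingers=45)

```text
time: 11.3
tcp_pos: [562.9, -128.4, 86.4]
tcp_rot: [1.938, 2.471, 0.001]
wrist_force: [-0.2, 0.6, -0.5]
width: 38.2
grasp_force: 0.0
```

Call:
play_rows([
  [0,0,-0.02,0],
  [0,0,-0.05,0],
  [0,0,-0.09,0],
  [0,0,-0.13,0],
  [-0.04,0,-0.15,0],
  [-0.08,0,-0.15,0],
  [-0.08,0,-0.15,0],
  [-0.08,0,-0.15,0],
])

```text
time: 11.97
tcp_pos: [580.9, -211.1, 237.3]
tcp_rot: [1.946, 2.462, -0.002]
wrist_force: [-0.0, -0.3, -1.3]
width: 38.4
grasp_force: 0.0
```

Run:
```python
from h import *
s,M=tool();print(s["time"],s["tcp_pos"],s["wrist_force"],s["width"])
cs=viewer.get_calibration("scene")
c=viewer.get_image("scene")[...,::-1];w=viewer.get_image("wrist")[...,::-1]
a=cv2.resize(c[180:330,160:300],(560,600),interpolation=cv2.INTER_CUBIC)
b=cv2.resize(w[20:320,250:370],(240,600))
cv2.imwrite("pics/end.png",np.hstack([a,b]))
```

```text
11.9667 [ 580.88909325 -211.10116811  237.32140556] [-0.00397921 -0.29429109 -1.32792027] 38.42167743139456
```

View pics/end.png

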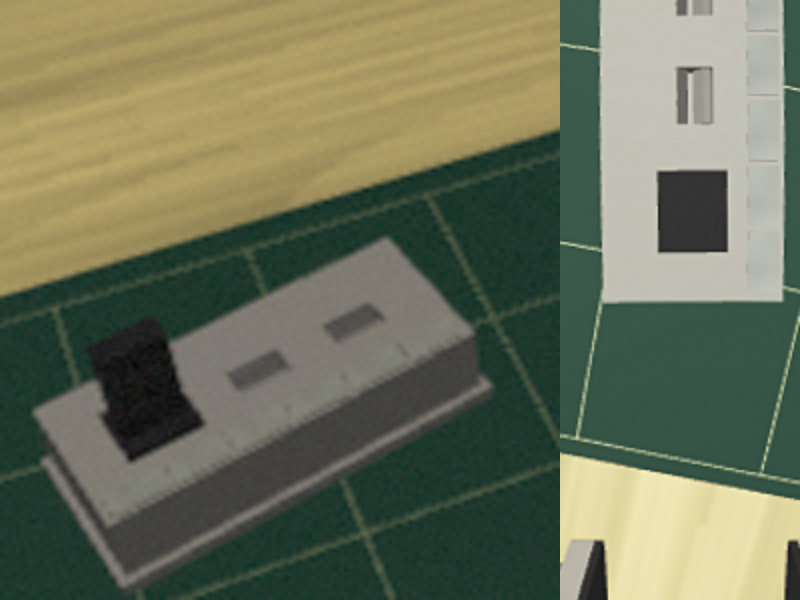

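The picture shows the gauge upright with its flange flat on the plinth at the right slot, (150,430) in the crop, and the gripper well clear.

```bash
python3 -c "
from cell import bot;print(bot.close_job())"
```

```text
the job is handed in; nothing more can be done
None
```

The right slot was clear on the first try: the gauge stands upright in it, pushed fully home with its flange flat on the plinth, let go of, and the job is handed in at about 12 s.

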